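Hold a round flask down in the sprung cradle of a touch mixer

TASK

Take the small mixer's flat hinged cover by its bar and flip it right over, until it lies level on the other side of the hinge with its inner face up. Then lift the stoppered round-bottomed flask out of its cork ring, set it upright and central in the mixer's sprung ring cradle and press it down, without ramming it, to about three quarters of the spring's travel. Finish while holding the flask pressed down like this, not letting go, and leave the conical flask and the bottle standing where they are.

Things in the scene. Friction and masses are not known exactly. Their poses are not given: they have to be found in the camera images.
- mixer: Touch mixer, fixed to the bench: a light grey box 150 mm (its x) by 112 mm (its y) by 85 mm high. Origin: centre of its underside; z up. In its top is a square well, 86 x 84 mm and 45 mm deep, with the ring cradle at its centre (mixer x = y = 0). The flat cover is hinged along its +y side and covers the well at the start. Its yaw varies.
- cover (a joint): Hinge of the cover, rad: 0 closed (lying on the mixer), pi/2 standing upright, 3.14 flipped right over, level, beyond the mixer's +y side, where a stop in the hinge carries it; it stays there by its own weight. Little friction; it falls to either side when let go. The cover (140 g) is an aluminium plate 136 x 110 x 4 mm; two arms carry a bar along its free edge.
- cover_hinge (a point): Point on the hinge axis, at its middle: mixer x = 0, y = +58 mm, 88 mm above the bench. The axis runs along the mixer's x.
- cover_bar (a point): Middle of the cover's bar: a round dark steel bar of 8 mm diameter and 90 mm length, parallel to the hinge and 174 mm from it, in the plane of the plate (so, closed, at mixer y = -116 mm, 88 mm above the bench; flipped over, at y = +232 mm, at the same height). Open space on both sides of it: 60 mm between bar and plate edge, 84 mm between the arms; closed, 60 mm from the bar's axis to the mixer's side. The bar can turn between fingers that pinch it from above.
- cradle (a joint): Travel of the sprung ring cradle, m: 0 up, grows as it is pressed straight down, 0.018 at the stop. Spring: 2.2 N to start, 550 N/m, about 12 N at the stop. The flask's weight alone does not move it.
- cradle_rim (a point): Centre of the top edge of the ring cradle (moves with it): black rubber ring, outside 64 mm, hole 42 mm, 12 mm high; its top edge is 82 mm above the bench when up. The flask's round bottom rests on the edge of the hole: the flask's bottom is then about 10 mm below the ring's top edge and the flask's centre 45 mm above it.
- flask_center (a point): Point on the axis of the round-bottomed flask, half-way up (55 mm above its bottom, 55 mm below its top); z along the neck. Amber glass, 110 mm high, 120 g (varies by a quarter), standing upright in a flat cork ring. Bulb: ball of 52 mm diameter. Neck: 24 mm diameter, from 5 mm below to 41 mm above this point. White stopper on top, 29 mm diameter, 14 mm high, fast in the neck.
- flask: The same flask; origin at the bottom of its bulb, z along the neck.
- cork_ring: Cork ring the flask stands in, fixed to the bench: outside 76 mm, hole 42 mm, 25 mm high; origin at the centre of its underside.
- conical_center (a point): Conical flask, a bystander: flat base 72 mm across, straight sides, stoppered, 110 mm high; this point is half-way up. Not to be moved.
- bottle_center (a point): Squat labelled bottle, a bystander: 52 mm diameter, 105 mm high; this point is half-way up. Not to be moved.
Mind the look-alikes: they are no part of the job. Of the things that look like the cork_ring, the smaller one is meant.

How it is judged:
On the way, in this order (a step that is already met when the one before it is completed fails the run):
1. the cover is flipped right over and the flask still stands in its cork ring (value of joint cover above 2.95 rad and distance of flask_center from where it was at the start of the episode below 0.02 m), for 0.2 s.
2. the flask is lifted clear of its cork ring (z of flask_center in the frame of cork_ring above 0.1 m), for 0.1 s.
At the end, for the whole second after the job is handed in: Through the last second: cover flipped over (above 2.95 rad); fingers on the flask, which sits still in the ring (6 mm of its centre, 0.15 rad of upright, centre 38-52 mm above the rim), pressing it down over 9 mm with over 4 N; conical flask and bottle within 30 mm of their start (value of joint cover above 2.95 rad and value of joint cradle above 0.009 m and horizontal distance between flask_center and cradle_rim below 0.006 m and z of flask_center in the frame of cradle_rim between 0.038 and 0.052 m and angle between flask_center's own z axis and vertical below 0.15 rad and contact force between flask and mixer above 4 N and contact force between the fingers and flask above 2 N and linear speed of flask below 0.02 m/s and distance of each of conical_center, bottle_center from where it was at the start of the episode below 0.03 m); the arm keeps its last pose, push and grip.
It fails at once if the flask is rammed into the mixer (more than 45 N) (contact force between flask and mixer above 45 N).
It fails at once if the flask tips over (angle between flask_center's own z axis and vertical above 0.8 rad).
It fails at once if the conical flask or the bottle is knocked away (distance of any of conical_center, bottle_center from where it was at the start of the episode above 0.03 m).
It also fails if it takes over 67 s, if anything falls off the work surface, if the arm or the gripper's body presses on something with over 40 N, if the wrist force passes 120 N, or if a joint passes its speed limit or range.

ROBOT

A 7-joint arm with a two-finger parallel gripper is mounted at the origin on the work surface. World frame = base frame: x ahead of the robot, y to its left, z up, the work surface at z = 0. Lengths are in m, angles in rad, forces in N, time in s.
With the tool pointing down it reaches from about 0.4 to 0.875 m from the base axis. Payload 4.4 kg.
Tool frame: the origin (TCP) lies between the finger pads; the fingertips stand 19 mm ahead of it and the grasp point (between the pads) is the TCP; z points along the fingers, y is the direction in which the jaws open and shut (so a half turn about z gives the same grasp; the last joint's range is limited). The gripper opens to 85 mm and grips with 20 to 120 N. Pads are 22 mm wide; open, the fingers measure 114 mm over their backs; the gripper's body (76 mm by 85 mm) begins 54 mm behind the grasp point. The pads swing forward as they close: fully open they stand 13 mm farther back than shut.
Start: joints at [1.047, 0.628, 0.038, 1.517, -0.027, 0.996, -0.02], TCP at [0.287, -0.583, 0.25] pointing down, gripper open.
Joint ranges: [-3.06, 3.06], [-0.37, 2.12], [-1.25, 1.32], [0.18, 2.47], [-1.1, 4.24], [0.23, 1.98], [-2.94, 2.94]. Speed limits (rad/s): [2.57, 2.57, 3.14, 3.14, 3.14, 3.14, 3.14].

INTERFACE

Orientations are given as a rotation vector (axis times angle).
In Python, from plant import env, cams, order gives the robot as it stands.
- The arm moves only by the shell command python3 -m crank 'ROWS' [FORCE]. ROWS is JSON, one flat list of numbers, 5 for each row, row after row: the shift along the tool's x, y, z in cm, then the turn about the tool's z in rad, then the finger opening in cm, from 0 to 8.54. In form: [dx, dy, dz, yaw, grip, dx, dy, dz, yaw, grip, ...]. A call has 1 to 5 rows; each row shifts and turns the pose as measured when the row begins, along the tool's axes as they then stand; what a row does not reach is not made up. A row lasts 1/10 s, in which the tool goes at most 50 mm and 8.59 degrees, less where a joint would pass 70% of its speed; a pose out of reach is approached as far as the arm can. A call with a gripper value outside its range is refused whole. The fingers move at their own pace and stop on an object; FORCE is the grip in N (left out, the last holds). Time passes only in rows, so rows that do not move let the fingers close. It gives the time, the measured TCP pose, the force and the opening at its end, in the units of the state.
- env.sense(): the state, without advancing time (a new reading comes with each control period).
- cams.grab_frame(name): name is "scene" or "top" or "wrist"; returns the picture (480x640x3 uint8, blue, green, red); there is no depth.
- cams.camera_params(name): a dict with "fx", "fy", "cx", "cy" (pixels), "pose" (4x4, takes a point from camera to world coordinates). Camera axes: x right, y down, z forward; pixel columns grow to the right and rows downward; lengths in m; the calibration is good to about 2 mm. A picture is of the moment at which its call begins: read the wrist's pose just before it. camera_params takes no time and is no camera call; for the wrist camera it gives the pose at the moment of the call.
- order.hand_in(): hands the job in, once; it reports no verdict.
The state is a dict: "time_s": time; "joint_positions": joint angles; "dq": joint speeds; "effort": joint torques, N m; "eef_pos": TCP position; "tool_rot": TCP orientation; "contact_force": force on the tool from outside, world axes, zero at the start; "moment": the same for the moment, N m; "width": finger opening in m.
Only numpy, scipy, OpenCV 4.12 (cv2) and the standard library are available. Lean on these libraries where they do the work, as an engineer would, in place of code of your own. Each camera call takes 0.05 s, during which the arm holds its last target.

## Working session

There is one attempt and no reset: what is moved stays moved. The work goes in short steps, Python scripts to look and compute and a shell command to move; the robot and the scene stay as the last step left them, time stands still between calls to the robot, and variables do not carry over. Pictures are saved under pics/ and viewed, and the job is handed in when it is done.

```bash
ls; mkdir -p pics
python3 - <<'E'
from plant import env,cams,order
import cv2,numpy as np
s=env.sense();print({k:np.round(v,3).tolist() for k,v in s.items()})
for n in("scene","top","wrist"):
    p=cams.camera_params(n);print(n,p["fx"],p["cx"],p["cy"],np.round(p["pose"],3).tolist())
    cv2.imwrite(f"pics/{n}0.png",cams.grab_frame(n))
E
```

```text
pics
{'time_s': 0.0, 'joint_positions': [1.047, 0.629, 0.038, 1.518, -0.027, 0.996, -0.02], 'dq': [-0.001, -0.001, -0.0, -0.0, 0.0, -0.003, 0.0], 'effort': [0.0, -56.341, 1.226, -19.345, 0.011, 0.01, -0.0], 'eef_pos': [0.287, -0.583, 0.249], 'tool_rot': [-3.058, -0.712, 0.001], 'contact_force': [0.114, -0.183, -0.704], 'moment': [0.004, 0.104, -0.045], 'width': 0.085}
scene 619.6962492798915 327.97170042695916 241.07607529388946 [[0.126, 0.82, -0.559, 1.17], [0.992, -0.107, 0.067, -0.14], [-0.005, -0.563, -0.827, 1.003], [0.0, 0.0, 0.0, 1.0]]
top 509.13862684679043 322.8087879270546 247.6830230286619 [[0.024, -0.982, 0.187, 0.401], [-1.0, -0.024, 0.001, -0.079], [0.004, -0.187, -0.982, 0.889], [0.0, 0.0, 0.0, 1.0]]
wrist 412.0359731968807 322.5532926511826 239.21914969568348 [[0.444, -0.86, -0.251, 0.352], [-0.896, -0.426, -0.124, -0.551], [-0.0, 0.28, -0.96, 0.374], [0.0, 0.0, 0.0, 1.0]]
```

View pics/scene0.png

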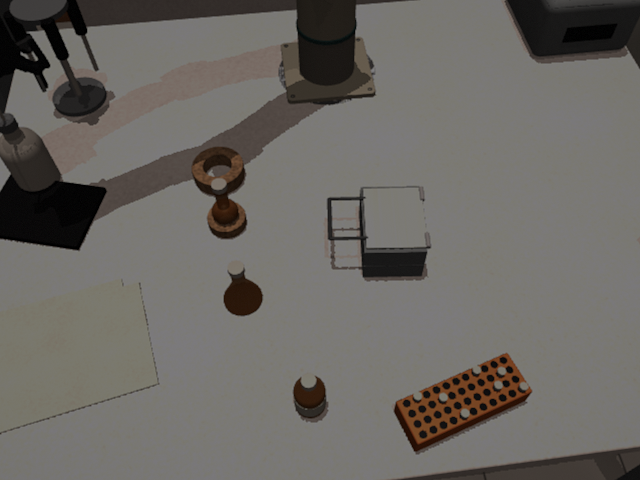

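View pics/top0.png

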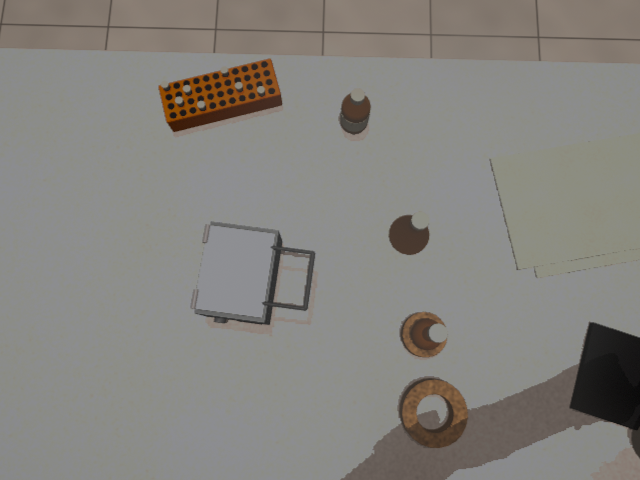

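View pics/wrist0.png

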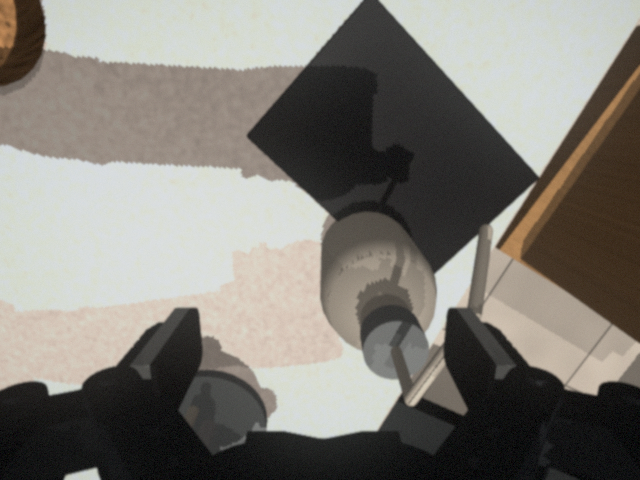

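The scene view shows the mixer at about (393,230) with its bar on the left (x≈330). The flask in the small cork ring is at (227,215), the conical flask at (243,295) and the bottle at (310,395). In the top view the bar is at (310,280) and the flask ring at (425,335). I'll zoom in to measure.

Run:
```python
import cv2,numpy as np
t=cv2.imread("pics/top0.png")
def z(im,x,y,w,h,f,n): cv2.imwrite(n,np.clip(cv2.resize(im[y:y+h,x:x+w],None,fx=f,fy=f,interpolation=cv2.INTER_CUBIC)*1.4,0,255).astype(np.uint8))
z(t,180,210,150,120,5,"pics/t_mix.png")
z(t,380,295,100,75,8,"pics/t_fl.png")
s=cv2.imread("pics/scene0.png")
z(s,320,175,130,110,5,"pics/s_mix.png")
z(s,180,170,100,75,8,"pics/s_fl.png")
```

```text
(no output)
```

View pics/t_mix.png

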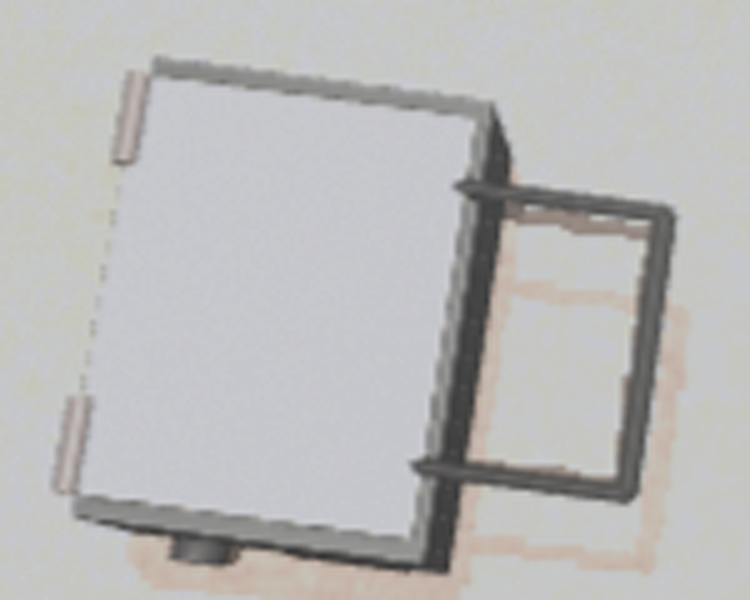

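View pics/t_fl.png

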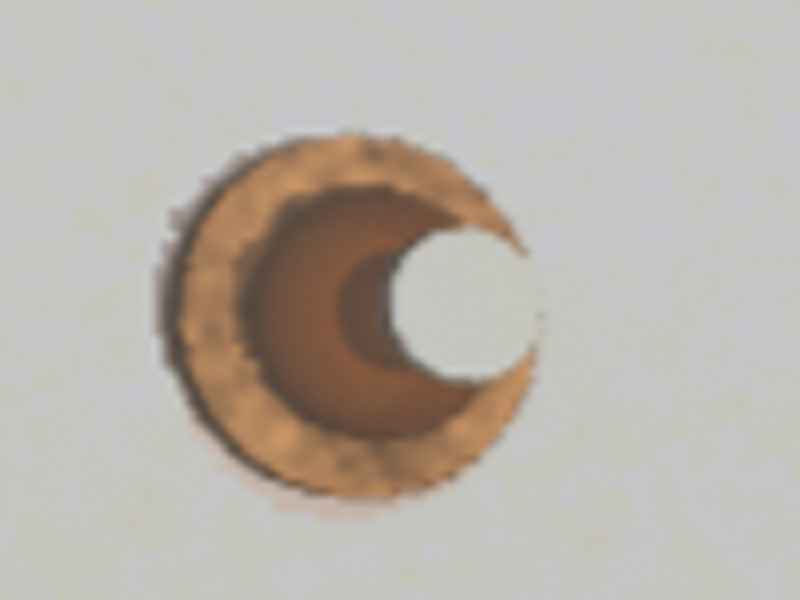

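View pics/s_mix.png

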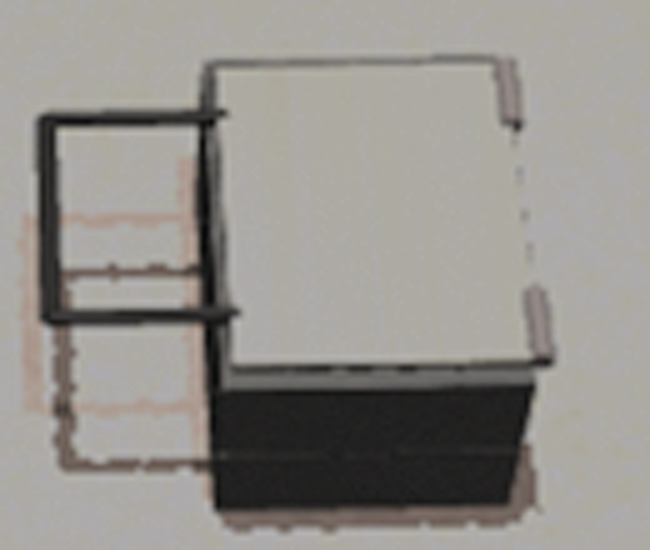

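View pics/s_fl.png

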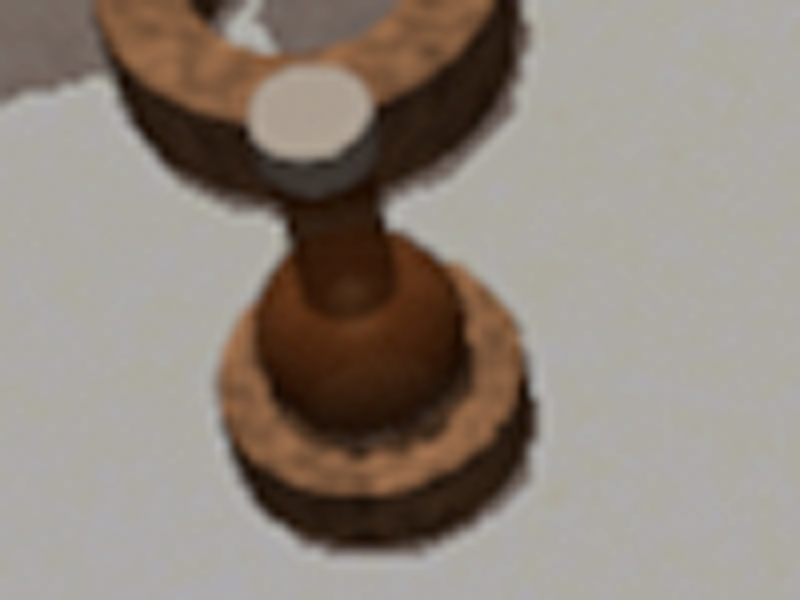

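```bash
cat > h.py <<'E'
import numpy as np, json
from plant import cams
from scipy.optimize import least_squares
P={n:cams.camera_params(n) for n in("scene","top")}
def proj(p,X):
    T=np.linalg.inv(p["pose"]); c=T[:3,:3]@np.asarray(X,float)+T[:3,3]
    return np.array([p["fx"]*c[0]/c[2]+p["cx"],p["fy"]*c[1]/c[2]+p["cy"]])
def back(p,uv,z):
    M=np.asarray(p["pose"]);d=M[:3,:3]@np.array([(uv[0]-p["cx"])/p["fx"],(uv[1]-p["cy"])/p["fy"],1]);o=M[:3,3]
    return o+d*(z-o[2])/d[2]
E
python3 - <<'E'
from h import *
T=lambda a,b:(a/5+180-.4,b/5+210-.4); S=lambda a,b:(a/5+320-.4,b/5+175-.4)
obs=[("top",T(660,212),(.045,-.116,.088)),("top",T(626,492),(-.045,-.116,.088)),
("top",T(490,103),(.075,-.056,.085)),("top",T(153,60),(.075,.056,.085)),("top",T(75,515),(-.075,.056,.085)),("top",T(418,560),(-.075,-.056,.085)),
("scene",S(46,118),(-.045,-.116,.088)),("scene",S(52,318),(.045,-.116,.088)),("scene",S(205,65),(-.075,-.056,.085)),("scene",S(222,388),(.075,-.056,.085)),("scene",S(535,375),(.075,.056,.085))]
def W(q,m): c,s=np.cos(q[2]),np.sin(q[2]);return [q[0]+c*m[0]-s*m[1],q[1]+s*m[0]+c*m[1],m[2]]
for sel in (("top",),("scene",),("top","scene")):
    f=lambda q:np.concatenate([proj(P[n],W(q,m))-u for n,u,m in obs if n in sel])
    r=least_squares(f,[.4,.1,0],loss="soft_l1");print(sel,np.round(r.x,4));print(np.round(f(r.x),1).tolist())
q=r.x
print("bar",W(q,(0,-.116,.088)),"hinge",W(q,(0,.058,.088)),"barflip",W(q,(0,.232,.088)))
F=lambda a,b:(a/8+380-.4,b/8+295-.4);G=lambda a,b:(a/8+180-.4,b/8+170-.4)
print("stopper",back(P["top"],F(468,304),.1243),back(P["scene"],G(312,112),.1243))
print("ring",back(P["top"],F(358,315),.025),back(P["scene"],G(372,370),.025))
print("conical stopper",back(P["top"],(420,220),.11),back(P["scene"],(236,268),.11))
print("bottle",back(P["top"],(358,95),.105),back(P["scene"],(308,381),.105))
print(np.hypot(*W(q,(0,-.116,.088))[:2]),np.hypot(*W(q,(0,.232,.088))[:2]))
E
```

```text
('top',) [ 0.5134  0.0581 -0.1049]
[0.6, -0.0, -0.2, 0.1, 0.3, -0.7, -0.6, -0.8, -1.3, 0.5, 0.8, 0.8]
('scene',) [ 0.5131  0.0589 -0.1051]
[-0.0, 0.2, -0.1, -0.3, -0.7, -1.3, 0.1, -0.0, 0.7, 1.3]
('top', 'scene') [ 0.5133  0.0584 -0.1049]
[0.4, 0.0, -0.4, 0.1, 0.1, -0.7, -0.8, -0.8, -1.5, 0.5, 0.6, 0.8, -0.3, 0.3, -0.4, -0.1, -0.9, -1.1, -0.1, 0.1, 0.5, 1.4]
bar [np.float64(0.5011410066298025), np.float64(-0.056914266635989724), 0.088] hinge [np.float64(0.519366951802227), np.float64(0.1161285457619015), 0.088] barflip [np.float64(0.5375928969746516), np.float64(0.2891713581597927), 0.088]
stopper [ 0.4225334  -0.25269329  0.1243    ] [ 0.42428481 -0.25107478  0.1243    ]
ring [ 0.42256431 -0.2521524   0.025     ] [ 0.42412121 -0.25126723  0.025     ]
conical stopper [ 0.59732579 -0.23065686  0.11      ] [ 0.60153047 -0.22866183  0.11      ]
bottle [ 0.80995601 -0.13102019  0.105     ] [ 0.81475536 -0.12924011  0.105     ]
0.504362510772405 0.6104311568535616
```

```bash
cat >> h.py <<'E'
from plant import env
from scipy.spatial.transform import Rotation as Ro
MX=np.array([.5133,.0584]);YAW=-.1049
def m2w(x,y,z): c,s=np.cos(YAW),np.sin(YAW);return np.array([MX[0]+c*x-s*y,MX[1]+s*x+c*y,z])
def w2m(p): c,s=np.cos(YAW),np.sin(YAW);d=p[:2]-MX;return np.array([c*d[0]+s*d[1],-s*d[0]+c*d[1],p[2]])
def go(t,tx=None):
    s=env.sense();R=Ro.from_rotvec(s["tool_rot"]).as_matrix()
    d=R.T@(np.asarray(t)-s["eef_pos"])*100
    a=np.array([np.cos(YAW),np.sin(YAW),0]) if tx is None else np.array(tx); a=R.T@a
    print("t %.2f"%s["time_s"],"remain cm",np.round(d,2),"yaw",round(float(np.arctan2(a[1],a[0])),3),"F",np.round(s["contact_force"],1),"w",round(s["width"],4),"mix",np.round(w2m(np.array(s["eef_pos"]))*1000,1),"tilt",np.round(R[2,2],4))
E
python3 -c "
from h import *
go(m2w(0,-.116,.16))"
python3 -m crank '[4,-4,0,0.14,5,4,-4,0,0.14,5,4,-4,0,0.14,5,4,-4,0,0.14,5]' 
python3 -c "
from h import *
go(m2w(0,-.116,.16))"
```

```text
t 0.15 remain cm [ 42.43 -37.69   9.01] yaw 0.563 F [0.6 0.8 0.5] w 0.0857 mix [-157.8 -661.2  249.6] tilt -1.0
time_s: 0.55
eef_pos: [0.3866, -0.4112, 0.2471]
tool_rot: [3.132, -0.217, -0.009]
contact_force: [1.8, -0.3, 0.7]
width: 0.0499
t 0.55 remain cm [  6.5  -36.69   8.59] yaw -0.034 F [ 1.8 -0.3  0.7] w 0.0499 mix [ -76.9 -480.3  247.1] tilt -1.0
```

```bash
python3 -m crank '[1.3,-4.5,0,-0.03,5,1.3,-4.5,0,0,5,1.3,-4.5,0,0,5,1.3,-4.5,0.5,0,5,1.3,-4.5,1,0,5]' 
python3 -c "
from h import *
go(m2w(0,-.116,.16))"
```

```text
time_s: 1.05
eef_pos: [0.483, -0.1861, 0.2313]
tool_rot: [3.133, -0.171, -0.002]
contact_force: [1.0, -0.6, 0.1]
width: 0.05
t 1.05 remain cm [  0.41 -13.06   7.08] yaw -0.004 F [ 1.  -0.6  0.1] w 0.05 mix [  -4.5 -246.3  231.3] tilt -1.0
```

```bash
python3 -m crank '[0,-4,1,0,5,0,-4,1.5,0,5]' 
python3 -c "
from h import *
go(m2w(0,-.116,.16))"
```

```text
time_s: 1.25
eef_pos: [0.4944, -0.1021, 0.2059]
tool_rot: [3.134, -0.167, 0.004]
contact_force: [0.8, 0.3, 0.0]
width: 0.0497
t 1.25 remain cm [ 0.18 -4.57  4.57] yaw -0.002 F [0.8 0.3 0. ] w 0.0497 mix [  -2.  -161.6  205.9] tilt -1.0
```

```bash
python3 -m crank '[0.2,-4.5,3,0,5,0,0,1.5,0,5,0,0,0,0,5]'
python3 - <<'E'
from h import *
import cv2
go(m2w(0,-.116,.088))
p=cams.camera_params("wrist");im=cams.grab_frame("wrist")
for x in(-.045,0,.045):
    u=proj(p,m2w(x,-.116,.088));print(u);cv2.circle(im,(int(u[0]),int(u[1])),3,(0,0,255),-1)
cv2.imwrite("pics/w1.png",im)
E
```

```text
time_s: 1.55
eef_pos: [0.5006, -0.052, 0.1609]
tool_rot: [-3.138, 0.147, -0.0]
contact_force: [0.7, -0.8, -0.9]
width: 0.0498
t 1.55 remain cm [0.11 0.5  7.29] yaw 0.011 F [ 0.7 -0.8 -0.9] w 0.0498 mix [  -1.1 -111.1  160.9] tilt -1.0
[331.24212301 342.92483536]
[332.89623565 264.2133835 ]
[334.76094617 175.48056755]
```

View pics/w1.png

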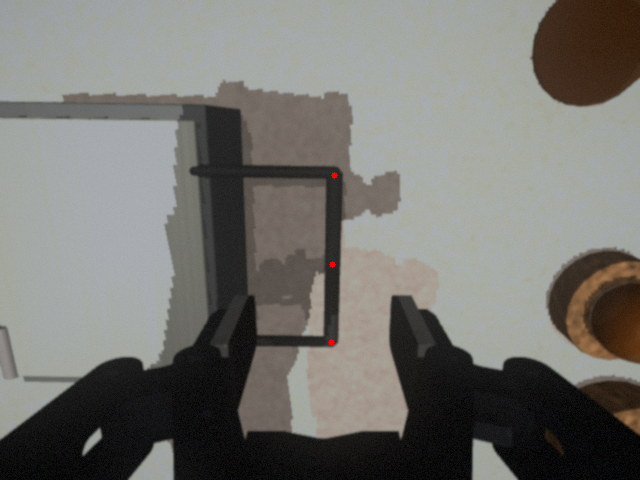

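The wrist picture shows the bar from (334,172) to (332,343), within 1–2 px of my model, and the jaws straddle it. I'll go down and close.

```bash
python3 -m crank '[0.1,0.5,3,0.01,5,0,0,3,0,5,0,0,1.3,0,5,0,0,0,0,5]' 
python3 -c "
from h import *
go(m2w(0,-.116,.088))"
```

```text
time_s: 2.0
eef_pos: [0.5056, -0.0613, 0.0906]
tool_rot: [3.136, -0.173, 0.016]
contact_force: [-0.5, 0.3, 0.0]
width: 0.0498
t 2.00 remain cm [-0.49 -0.38  0.26] yaw -0.005 F [-0.5  0.3  0. ] w 0.0498 mix [   4.8 -119.8   90.6] tilt -0.9999
```

```bash
python3 -m crank '[-0.5,-0.4,0.2,0,5,0,0,0,0,1,0,0,0,0,0,0,0,0,0,0,0,0,0,0,0]' 25
python3 -m crank '[0,0,0,0,0,0,0,0,0,0]'
python3 -c "
from h import *
go(m2w(0,-.116,.088))"
```

```text
time_s: 2.5
eef_pos: [0.5027, -0.057, 0.0926]
tool_rot: [-3.136, 0.177, -0.025]
contact_force: [-1.9, -1.6, -0.7]
width: 0.0065
time_s: 2.7
eef_pos: [0.5027, -0.057, 0.093]
tool_rot: [-3.136, 0.176, -0.026]
contact_force: [-0.6, 0.5, -0.6]
width: 0.007
t 2.70 remain cm [-0.16  0.01  0.5 ] yaw -0.007 F [-0.6  0.5 -0.6] w 0.007 mix [   1.5 -115.9   93. ] tilt -0.9999
```

```bash
cat >> h.py <<'E'
def arc(off=.005,step=9,n=4,R=.174):
    s=env.sense();M=Ro.from_rotvec(s["tool_rot"]).as_matrix()
    p=w2m(np.array(s["eef_pos"]));y=.058-p[1];z=p[2]-off-.088
    th=np.arctan2(z,y);print("theta %.1f r %.1f"%(np.degrees(th),1000*np.hypot(y,z)))
    cur=np.array(s["eef_pos"])
    for i in range(1,n+1):
        t=th+np.radians(step*i); t=min(t,np.pi)
        w=m2w(0,.058-R*np.cos(t),.088+off+R*np.sin(t));d=M.T@(w-cur)*100;cur=w
        print(np.round(d,2).tolist())
    go(m2w(0,-.116,.088))
E
python3 -c "
from h import *
arc()"
```

```text
theta 0.0 r 173.9
[-0.11, -0.21, -2.72]
[0.04, -0.64, -2.65]
[0.03, -1.05, -2.52]
[0.03, -1.43, -2.33]
t 2.70 remain cm [-0.16  0.01  0.5 ] yaw -0.007 F [-0.6  0.5 -0.6] w 0.007 mix [   1.5 -115.9   93. ] tilt -0.9999
```

```bash
python3 -m crank '[-0.1,-0.2,-2.7,0,0,0,-0.6,-2.6,0,0,0,-1,-2.5,0,0]' 25
python3 -c "
from h import *
arc()"
```

```text
time_s: 3.0
eef_pos: [0.5044, -0.0387, 0.1709]
tool_rot: [-3.135, 0.179, -0.028]
contact_force: [2.0, 4.8, -4.4]
width: 0.0066
theta 26.6 r 173.9
[-0.1, -1.4, -2.34]
[0.02, -1.76, -2.08]
[0.01, -2.07, -1.78]
[0.0, -2.32, -1.44]
t 3.00 remain cm [-0.26  1.87  8.28] yaw -0.009 F [ 2.   4.8 -4.4] w 0.0066 mix [  1.3 -97.5 170.9] tilt -0.9998
```

```bash
python3 -m crank '[-0.1,-1.4,-2.3,0,0,0,-1.8,-2.1,0,0,0,-2.1,-1.8,0,0]' 25
python3 -c "
from h import *
arc()"
```

```text
time_s: 3.3
eef_pos: [0.5102, 0.0154, 0.2363]
tool_rot: [-3.134, 0.183, -0.036]
contact_force: [3.4, 4.9, -10.9]
width: 0.0067
theta 54.8 r 175.4
[-0.14, -2.43, -1.28]
[-0.01, -2.54, -1.0]
[-0.02, -2.67, -0.59]
[-0.03, -2.73, -0.17]
t 3.30 remain cm [-0.4   7.35 14.8 ] yaw -0.012 F [  3.4   4.9 -10.9] w 0.0067 mix [  1.4 -43.1 236.3] tilt -0.9997
```

```bash
python3 -m crank '[0,-2.3,-1.4,0,0,0,-2.5,-1.1,0,0,0,-2.65,-0.7,0,0]' 25
python3 -c "
from h import *
arc()"
```

```text
time_s: 3.6
eef_pos: [0.5185, 0.093, 0.2692]
tool_rot: [-3.132, 0.183, -0.039]
contact_force: [6.2, 1.5, -23.1]
width: 0.007
theta 82.6 r 177.7
[-0.19, -2.77, 0.24]
[-0.04, -2.71, 0.3]
[-0.05, -2.63, 0.72]
[-0.06, -2.49, 1.12]
t 3.60 remain cm [-0.42 15.19 18.04] yaw -0.012 F [  6.2   1.5 -23.1] w 0.007 mix [  1.5  35.  269.2] tilt -0.9997
```

```bash
python3 -m crank '[-0.1,-2.8,0.3,0,0,0,-2.7,0.4,0,0,0,-2.6,0.8,0,0]' 25
python3 -c "
from h import *
arc()"
```

```text
time_s: 3.9
eef_pos: [0.5278, 0.1766, 0.2594]
tool_rot: [-3.131, 0.183, -0.045]
contact_force: [0.5, -4.1, -5.7]
width: 0.0066
theta 110.1 r 177.2
[-0.27, -2.36, 1.45]
[-0.07, -2.26, 1.53]
[-0.08, -2.0, 1.86]
[-0.08, -1.68, 2.15]
t 3.90 remain cm [-0.41 23.62 16.98] yaw -0.012 F [ 0.5 -4.1 -5.7] w 0.0066 mix [  2.  119.1 259.4] tilt -0.9996
```

```bash
python3 -m crank '[-0.1,-2.3,1.4,0,0,0,-2.2,1.6,0,0,0,-2,1.9,0,0]' 25
python3 -c "
from h import *
arc()"
```

```text
time_s: 4.2
eef_pos: [0.5354, 0.2457, 0.2117]
tool_rot: [-3.129, 0.179, -0.047]
contact_force: [-0.3, -4.5, -3.0]
width: 0.0064
theta 137.7 r 176.5
[-0.32, -1.47, 2.33]
[-0.08, -1.29, 2.4]
[-0.08, -0.9, 2.58]
[-0.08, -0.49, 2.69]
t 4.20 remain cm [-0.31 30.57 12.11] yaw -0.009 F [-0.3 -4.5 -3. ] w 0.0064 mix [  2.4 188.6 211.7] tilt -0.9995
```

```bash
python3 -m crank '[-0.1,-1.6,2.2,0,0,0,-1.3,2.4,0,0]' 25
python3 -c "
from h import *
arc()"
```

```text
time_s: 4.4
eef_pos: [0.5386, 0.2756, 0.1645]
tool_rot: [-3.131, 0.177, -0.046]
contact_force: [-1.9, -5.5, -2.0]
width: 0.0066
theta 156.0 r 175.9
[-0.33, -0.72, 2.65]
[-0.08, -0.48, 2.69]
[-0.05, -0.08, 1.81]
[0.0, 0.0, 0.0]
t 4.40 remain cm [-0.2  33.52  7.43] yaw -0.008 F [-1.9 -5.5 -2. ] w 0.0066 mix [  2.5 218.7 164.5] tilt -0.9996
```

```bash
python3 -m crank '[-0.1,-0.7,2.6,0,0,-0.1,-0.5,2.6,0,0,0,-0.1,1.2,0,0]' 25
python3 -c "
from h import *
arc()"
```

```text
time_s: 4.7
eef_pos: [0.54, 0.289, 0.0965]
tool_rot: [-3.135, 0.174, -0.046]
contact_force: [-1.0, 0.5, 20.4]
width: 0.0062
theta 178.8 r 174.1
[-0.25, 0.01, 0.35]
[0.0, 0.0, 0.0]
[0.0, 0.0, 0.0]
[0.0, 0.0, 0.0]
t 4.70 remain cm [-0.05 34.81  0.74] yaw -0.006 F [-1.   0.5 20.4] w 0.0062 mix [  2.4 232.1  96.5] tilt -0.9996
```

```bash
python3 -m crank '[0,0,0,0,3,0,0,0,0,4,0,0,0,0,4,0,0,-3,0,4,0,0,-4,0,4]' 25
python3 -m crank '[0,0,-4,0,4,0,1,-4,0,4,0,4,-2,0,4,0,4.5,0,0,4,0,4.5,0,0,4]' 25
python3 - <<'E'
from h import *
import cv2
go([.4233,-.252,.2])
cv2.imwrite("pics/t2.png",cams.grab_frame("top"))
E
```

```text
time_s: 5.2
eef_pos: [0.5355, 0.2875, 0.1651]
tool_rot: [3.134, -0.177, 0.033]
contact_force: [0.3, 0.3, 0.3]
width: 0.04
time_s: 5.7
eef_pos: [0.5212, 0.1552, 0.2804]
tool_rot: [-3.122, 0.156, -0.064]
contact_force: [0.8, 0.1, -0.3]
width: 0.0396
t 5.70 remain cm [-5.99 41.62  7.1 ] yaw 0.006 F [ 0.8  0.1 -0.3] w 0.0396 mix [ -2.3  97.1 280.4] tilt -0.999
```

View pics/t2.png

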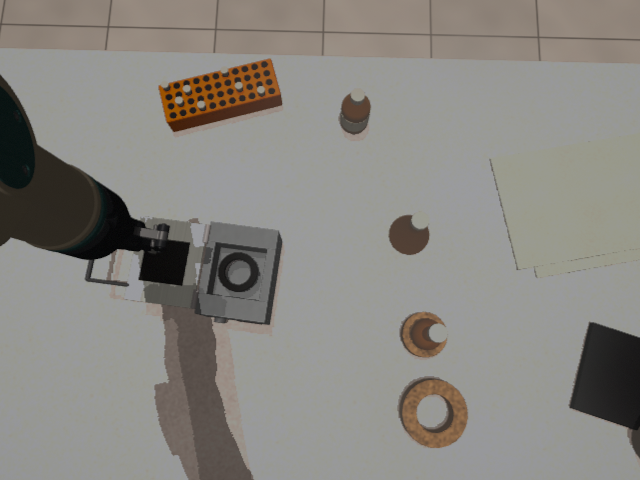

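The cover lies flipped over on the left, with its bar at (90,270). The cradle ring is exposed at (239,272) and the flask still stands at (425,335). Next I move to the flask.

```bash
python3 -m crank '[-0.7,4.8,0,0,6,-0.7,4.8,0,0,6,-0.7,4.8,0,0,6,-0.7,4.8,0.5,0,6,-0.7,4.8,0.5,0,6]' 25
python3 -c "
from h import *
go([.4233,-.252,.2])"
```

```text
time_s: 6.25
eef_pos: [0.4637, -0.0837, 0.2724]
tool_rot: [-3.121, 0.163, -0.09]
contact_force: [1.4, -0.9, -0.8]
width: 0.0598
t 6.25 remain cm [-2.66 17.29  6.79] yaw 0.001 F [ 1.4 -0.9 -0.8] w 0.0598 mix [ -34.5 -146.5  272.4] tilt -0.9982
```

```bash
cat >> h.py <<'E'
def tz():
    R=Ro.from_rotvec(env.sense()["tool_rot"]).as_matrix();print("toolz world",np.round(R[:,2],3),"tilt about tool x,y:",np.round(R.T@[0,0,-1],3))
E
python3 -c "
from h import *
tz()"
python3 -m crank '[-0.4,2.5,0.5,0,6,-0.4,2.5,0.5,0,6,-0.4,2.5,0.5,0,6,-0.4,2.5,0.5,0,6]' 25
python3 -c "
from h import *
tz()
go([.4233,-.252,.2])"
```

```text
toolz world [ 0.058  0.012 -0.998] tilt about tool x,y: [-0.056  0.018  0.998]
time_s: 6.65
eef_pos: [0.4363, -0.1897, 0.254]
tool_rot: [-3.122, 0.178, -0.105]
contact_force: [-0.1, 0.8, -0.3]
width: 0.0601
toolz world [ 0.068  0.009 -0.998] tilt about tool x,y: [-0.066  0.017  0.998]
t 6.65 remain cm [-0.94  6.43  5.24] yaw -0.008 F [-0.1  0.8 -0.3] w 0.0601 mix [ -50.6 -254.8  254. ] tilt -0.9976
```

```bash
python3 -m crank '[0,0,0,0,6,0,0,0,0,6,0,0,0,0,6,0,0,0,0,6,0,0,0,0,6]' 25
python3 -c "
from h import *
tz()
go([.4233,-.252,.2])"
python3 -m crank '[-0.3,2.1,1,0,6,-0.3,2.1,1,0,6,-0.3,2.1,1,0,6]' 25
python3 -c "
from h import *
tz()
go([.4233,-.252,.2])"
```

```text
time_s: 7.15
eef_pos: [0.4366, -0.191, 0.2568]
tool_rot: [-3.122, 0.184, -0.113]
contact_force: [0.0, -0.4, 0.1]
width: 0.0597
toolz world [ 0.073  0.008 -0.997] tilt about tool x,y: [-0.072  0.017  0.997]
t 7.15 remain cm [-1.    6.31  5.52] yaw -0.012 F [ 0.  -0.4  0.1] w 0.0597 mix [ -50.2 -256.1  256.8] tilt -0.9973
time_s: 7.45
eef_pos: [0.4263, -0.2484, 0.226]
tool_rot: [-3.121, 0.164, -0.121]
contact_force: [-0.8, 0.6, 0.3]
width: 0.06
toolz world [ 0.078  0.01  -0.997] tilt about tool x,y: [-0.076  0.018  0.997]
t 7.45 remain cm [-0.46  0.44  2.57] yaw 0.0 F [-0.8  0.6  0.3] w 0.06 mix [ -54.4 -314.2  226. ] tilt -0.9969
```

Run:
```python
from h import *
import cv2
p=cams.camera_params("wrist");im=cams.grab_frame("wrist")
for z in(.1243,.11):
    u=proj(p,[.4233,-.252,z]);print(u);cv2.circle(im,(int(u[0]),int(u[1])),3,(0,0,255),-1)
cv2.imwrite("pics/w3.png",im)
go([.4233,-.252,.089])
```

```text
[333.05324886 266.5365646 ]
[332.87902116 260.27522945]
t 7.50 remain cm [-1.13  0.21 13.52] yaw -0.004 F [-0.6 -3.4 -1.7] w 0.06 mix [ -55.8 -318.2  224.7] tilt -0.9971
```

View pics/w3.png

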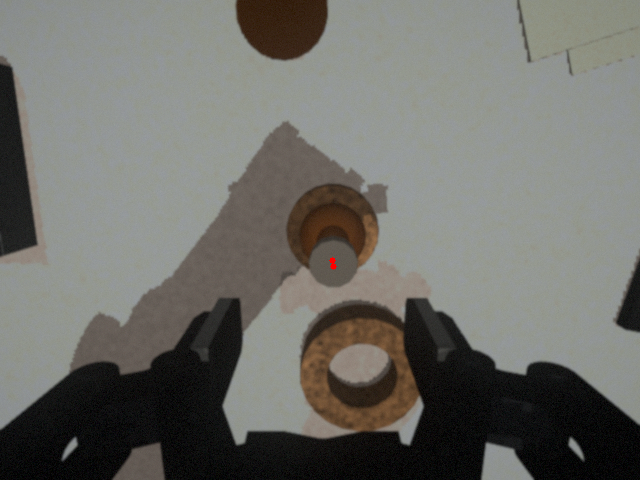

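The stopper disc is at (333,262), against a prediction of (333,266), so my flask position is good to 1–2 mm. I'll descend.

```bash
python3 -m crank '[-0.6,0.2,4,0,6,-0.5,0,4,0,6,0,0,3.3,0,6]' 25
python3 -c "
from h import *
tz()
go([.4233,-.252,.089])"
```

```text
time_s: 7.8
eef_pos: [0.427, -0.2545, 0.1125]
tool_rot: [-3.128, 0.171, -0.136]
contact_force: [1.4, 0.4, 0.3]
width: 0.0601
toolz world [ 0.087  0.001 -0.996] tilt about tool x,y: [-0.086  0.01   0.996]
t 7.80 remain cm [-0.59 -0.18  2.31] yaw -0.004 F [1.4 0.4 0.3] w 0.0601 mix [ -53.1 -320.2  112.5] tilt -0.9962
```

```bash
python3 -m crank '[-0.6,-0.2,2.4,0,5,-0.1,0,0.1,0,3.5]' 25
python3 -c "
from h import *
tz()
go([.4233,-.252,.089])"
```

```text
time_s: 8.0
eef_pos: [0.4217, -0.2489, 0.0829]
tool_rot: [-3.125, 0.168, -0.128]
contact_force: [-0.8, -0.3, 0.0]
width: 0.0369
toolz world [ 0.082  0.005 -0.997] tilt about tool x,y: [-0.081  0.014  0.997]
t 8.00 remain cm [ 0.24  0.28 -0.6 ] yaw -0.002 F [-0.8 -0.3  0. ] w 0.0369 mix [ -59.  -315.2   82.9] tilt -0.9966
```

```bash
python3 -m crank '[0.2,0.3,-0.6,0,3.2,0,0,0,0,2]' 30
python3 -c "
from h import *
go([.4233,-.252,.089])"
python3 -m crank '[0,0,0.1,0,0,0,0,0.1,0,0,0,0,0,0,0]' 30
python3 -c "
from h import *
tz()
go([.4233,-.252,.089])"
```

```text
time_s: 8.2
eef_pos: [0.4239, -0.2521, 0.0904]
tool_rot: [-3.125, 0.166, -0.129]
contact_force: [-0.3, -0.5, -0.6]
width: 0.0247
t 8.20 remain cm [-0.07 -0.    0.13] yaw -0.001 F [-0.3 -0.5 -0.6] w 0.0247 mix [ -56.4 -318.2   90.4] tilt -0.9966
time_s: 8.5
eef_pos: [0.4257, -0.2526, 0.0915]
tool_rot: [-3.127, 0.165, -0.136]
contact_force: [-0.3, 0.3, -1.9]
width: 0.025
toolz world [ 0.087  0.003 -0.996] tilt about tool x,y: [-0.086  0.012  0.996]
t 8.50 remain cm [-0.26 -0.03  0.23] yaw -0.0 F [-0.3  0.3 -1.9] w 0.025 mix [ -54.6 -318.4   91.5] tilt -0.9962
```

```bash
python3 -m crank '[-0.2,0,-3,0,0,-0.3,0,-4,0,0,-0.3,0,-4,0,0]' 40
python3 -c "
from h import *
tz()
go(m2w(0,0,.2))"
```

```text
time_s: 8.8
eef_pos: [0.4065, -0.2505, 0.1998]
tool_rot: [-3.123, 0.164, -0.124]
contact_force: [0.7, -0.3, -1.6]
width: 0.0242
toolz world [ 0.08   0.008 -0.997] tilt about tool x,y: [-0.079  0.016  0.997]
t 8.80 remain cm [  7.34 -31.83   1.07] yaw 0.001 F [ 0.7 -0.3 -1.6] w 0.0242 mix [ -73.8 -318.3  199.8] tilt -0.9968
```

```bash
python3 -m crank '[1.1,-4.5,0,0,0,1.1,-4.5,0,0,0,1.1,-4.5,0,0,0,1.1,-4.5,0.2,0,0,1.1,-4.5,0.2,0,0]' 40
python3 -c "
from h import *
tz()
go(m2w(0,0,.2))"
```

```text
time_s: 9.3
eef_pos: [0.4913, -0.0373, 0.2126]
tool_rot: [-3.13, 0.195, -0.157]
contact_force: [0.0, -0.1, -0.8]
width: 0.0241
toolz world [ 0.1   -0.004 -0.995] tilt about tool x,y: [-0.1    0.008  0.995]
t 9.30 remain cm [ 0.86 -9.76  1.44] yaw -0.019 F [ 0.  -0.1 -0.8] w 0.0241 mix [-11.9 -97.5 212.6] tilt -0.995
```

```bash
python3 -m crank '[0.6,-4.5,0.7,-0.01,0,0.2,-4.1,0.7,0,0]' 40
python3 - <<'E'
from h import *
import cv2
tz()
go(m2w(0,0,.15))
im=cams.grab_frame("scene");cv2.imwrite("pics/s4.png",cv2.resize(im[100:300,300:500],None,fx=3,fy=3))
im=cams.grab_frame("top");cv2.imwrite("pics/t4.png",cv2.resize(im[180:360,160:340],None,fx=3,fy=3))
go(m2w(0,0,.15))
E
```

```text
time_s: 9.5
eef_pos: [0.5137, 0.0518, 0.2018]
tool_rot: [-3.129, 0.177, -0.167]
contact_force: [-0.2, 0.7, -1.2]
width: 0.0246
toolz world [ 0.106 -0.003 -0.994] tilt about tool x,y: [-0.106  0.009  0.994]
t 9.50 remain cm [-0.66 -0.61  5.15] yaw -0.008 F [-0.2  0.7 -1.2] w 0.0246 mix [  1.1  -6.6 201.8] tilt -0.9944
t 9.60 remain cm [-0.53 -0.04  5.05] yaw 0.003 F [ 0.1 -0.4 -1.6] w 0.0243 mix [  0.   -1.  200.8] tilt -0.9946
```

View pics/s4.png

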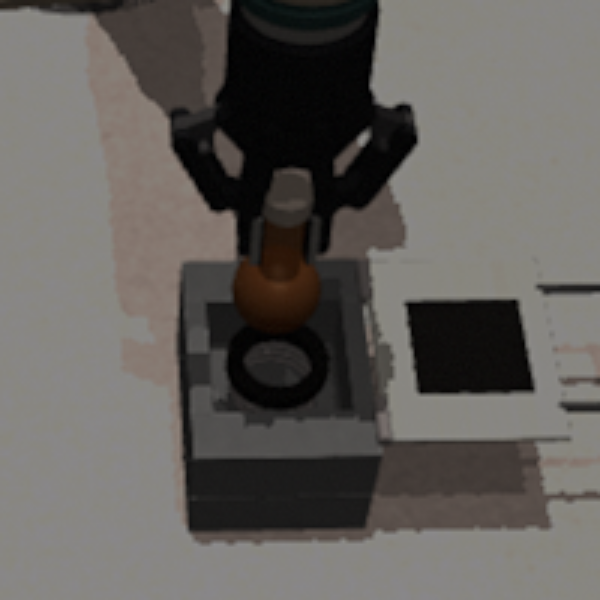

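View pics/t4.png

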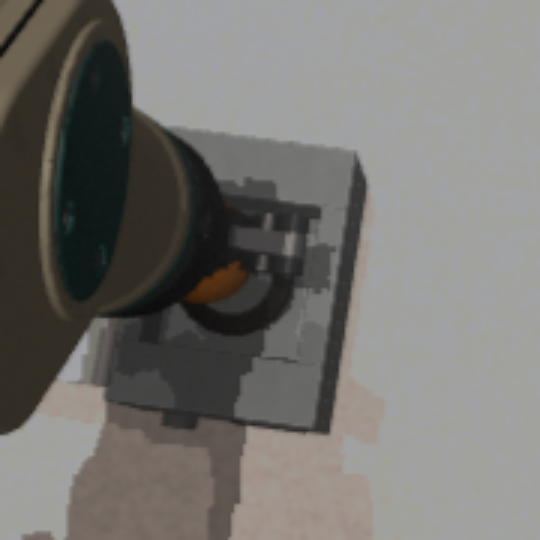

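Run:
```python
from h import *
p=P["scene"]
for uv,z in (((292/3+300-.3,182/3+100-.3),.2335),((277/3+300-.3,290/3+100-.3),.1495)):
    for dz in(-.003,0,.003): print(uv,z,np.round(w2m(back(p,uv,z+dz))*1000,1))
print(proj(p,m2w(0,0,.082)), (277/3+300,364/3+100))
R=Ro.from_rotvec(env.sense()["tool_rot"]).as_matrix();print(R)
```

```text
(397.0333333333333, 160.36666666666665) 0.2335 [-10.2  -2.9 230.5]
(397.0333333333333, 160.36666666666665) 0.2335 [ -7.5  -3.4 233.5]
(397.0333333333333, 160.36666666666665) 0.2335 [ -4.9  -3.8 236.5]
(392.0333333333333, 196.36666666666667) 0.1495 [ -1.   -5.1 146.5]
(392.0333333333333, 196.36666666666667) 0.1495 [  1.4  -5.5 149.5]
(392.0333333333333, 196.36666666666667) 0.1495 [  3.7  -5.9 152.5]
[391.99472504 218.52541858] (392.3333333333333, 221.33333333333331)
[[ 9.89373909e-01 -1.01729856e-01  1.03876387e-01]
 [-1.02365644e-01 -9.94746523e-01  7.93995360e-04]
 [ 1.03249902e-01 -1.14189316e-02 -9.94589898e-01]]
```

Run:
```python
from h import *
import cv2
s=env.sense();im=cams.grab_frame("scene")
c=cv2.resize(im[145:220,360:440],None,fx=8,fy=8,interpolation=cv2.INTER_CUBIC);c=np.clip(c*2.2,0,255).astype(np.uint8)
t=np.array(s["eef_pos"])
# overlay: upright flask with axis through tcp, centre 22mm below
for a,col in((0,(0,255,0)),(-.1,(0,0,255))):
    for d in(-.0515,-.005-.0222,.033):
        X=t+np.array([a*d,0,d]);u=proj(P["scene"],X);cv2.circle(c,(int((u[0]-360+.5)*8),int((u[1]-145+.5)*8)),4,col,-1)
cv2.imwrite("pics/s5.png",c);print(np.round(w2m(t)*1000,1))
```

```text
[  0.   -1.  200.8]
```

View pics/s5.png

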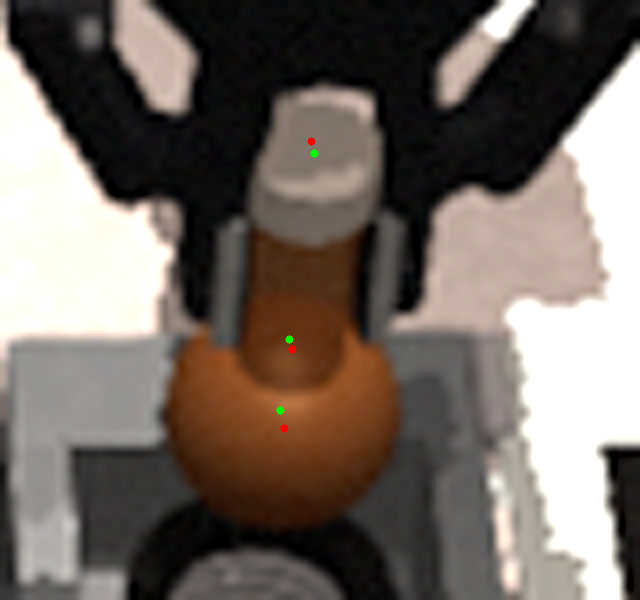

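```bash
python3 -m crank '[-0.3,0,1.5,0,0,-0.3,0,1.5,0,0,-0.2,0,1,0,0]' 45
python3 -c "
from h import *
tz()
go(m2w(-.002,0,.149))"
```

```text
time_s: 9.95
eef_pos: [0.5101, 0.0518, 0.1617]
tool_rot: [-3.129, 0.17, -0.171]
contact_force: [-0.5, -0.6, -1.5]
width: 0.024
toolz world [ 0.109 -0.003 -0.994] tilt about tool x,y: [-0.108  0.009  0.994]
t 9.95 remain cm [-0.09 -0.68  1.27] yaw -0.003 F [-0.5 -0.6 -1.5] w 0.024 mix [ -2.5  -6.9 161.7] tilt -0.9941
```

```bash
python3 -m crank '[-0.1,-0.6,0.4,0,0]' 45
python3 -c "
from h import *
tz()
go(m2w(-.002,0,.149))"
```

```text
time_s: 10.05
eef_pos: [0.5096, 0.056, 0.1571]
tool_rot: [-3.13, 0.175, -0.169]
contact_force: [-0.0, -0.7, -1.5]
width: 0.0248
toolz world [ 0.108 -0.004 -0.994] tilt about tool x,y: [-0.107  0.008  0.994]
t 10.05 remain cm [ 0.06 -0.28  0.82] yaw -0.007 F [-0.  -0.7 -1.5] w 0.0248 mix [ -3.5  -2.8 157.1] tilt -0.9942
```

```bash
python3 -m crank '[0.05,-0.3,0.4,0,0]' 45
python3 - <<'E'
from h import *
import cv2
tz()
go(m2w(-.002,0,.149))
s=env.sense();im=cams.grab_frame("scene")
c=cv2.resize(im[155:230,360:440],None,fx=8,fy=8,interpolation=cv2.INTER_CUBIC);c=np.clip(c*2.2,0,255).astype(np.uint8)
t=np.array(s["eef_pos"])
for d in(-.0515,-.005-.0222,.033):
        u=proj(P["scene"],t+[0,0,d]);cv2.circle(c,(int((u[0]-360+.5)*8),int((u[1]-155+.5)*8)),4,(0,255,0),-1)
for a in np.linspace(0,6.28,40):
    u=proj(P["scene"],m2w(.032*np.cos(a),.032*np.sin(a),.082));cv2.circle(c,(int((u[0]-360+.5)*8),int((u[1]-155+.5)*8)),2,(255,0,255),-1)
cv2.imwrite("pics/s6.png",c)
go(m2w(-.002,0,.149))
E
```

```text
time_s: 10.15
eef_pos: [0.5108, 0.0588, 0.1532]
tool_rot: [-3.13, 0.177, -0.169]
contact_force: [0.5, 0.2, -1.3]
width: 0.0242
toolz world [ 0.108 -0.004 -0.994] tilt about tool x,y: [-0.107  0.008  0.994]
t 10.15 remain cm [0.01 0.01 0.42] yaw -0.007 F [ 0.5  0.2 -1.3] w 0.0242 mix [-2.500e+00  1.000e-01  1.532e+02] tilt -0.9942
t 10.20 remain cm [0.   0.04 0.37] yaw -0.007 F [ 0.2 -0.4 -2. ] w 0.0242 mix [ -2.4   0.4 152.7] tilt -0.9942
```

View pics/s6.png

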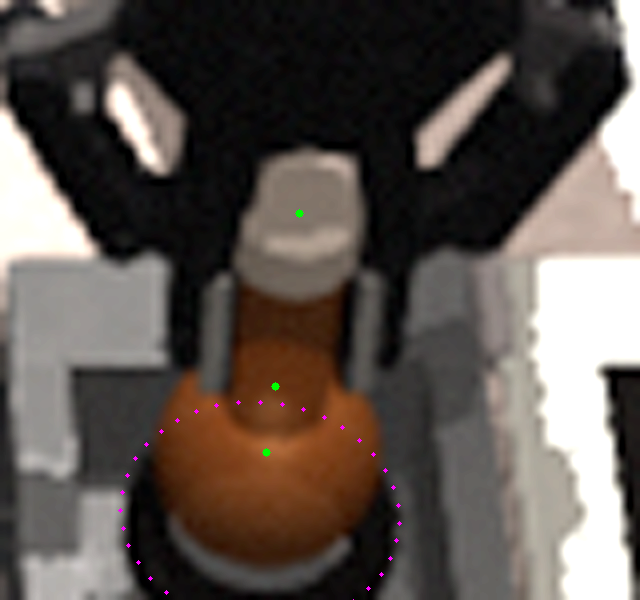

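```bash
python3 -m crank '[-0.05,0.05,0.5,0,0,0,0,0.4,0,0]' 45
python3 -c "
from h import *
tz()
go(m2w(-.002,0,.1355))"
```

```text
time_s: 10.4
eef_pos: [0.5124, 0.0587, 0.1443]
tool_rot: [-3.13, 0.176, -0.173]
contact_force: [-0.6, -0.4, 2.2]
width: 0.0245
toolz world [ 0.11  -0.004 -0.994] tilt about tool x,y: [-0.109  0.008  0.994]
t 10.40 remain cm [-0.21  0.03  0.86] yaw -0.007 F [-0.6 -0.4  2.2] w 0.0245 mix [ -0.9   0.2 144.3] tilt -0.994
```

```bash
python3 -m crank '[-0.1,0,0.4,0,0,-0.1,0,0.4,0,0]' 45
python3 -c "
from h import *
tz()
go(m2w(-.002,0,.1335))"
```

```text
time_s: 10.6
eef_pos: [0.5125, 0.0587, 0.1366]
tool_rot: [-3.129, 0.176, -0.177]
contact_force: [-1.2, -0.7, 6.5]
width: 0.024
toolz world [ 0.112 -0.003 -0.994] tilt about tool x,y: [-0.112  0.009  0.994]
t 10.60 remain cm [-0.15  0.03  0.29] yaw -0.007 F [-1.2 -0.7  6.5] w 0.024 mix [ -0.9   0.2 136.6] tilt -0.9937
```

```bash
python3 -m crank '[-0.1,0,0.35,0,0]' 45
python3 - <<'E'
from h import *
import cv2
tz()
go(m2w(-.002,0,.1335))
for i in range(3):
    im=cams.grab_frame("scene")
    s=env.sense();print(np.round(s["contact_force"],1),np.round(w2m(np.array(s["eef_pos"]))*1000,1))
c=cv2.resize(im[160:235,360:440],None,fx=8,fy=8,interpolation=cv2.INTER_CUBIC);c=np.clip(c*2.2,0,255).astype(np.uint8)
t=np.array(s["eef_pos"])
for X in (m2w(0,0,.0685-.010+.026),m2w(0,0,.0685+.1)):
    u=proj(P["scene"],X);cv2.circle(c,(int((u[0]-360+.5)*8),int((u[1]-160+.5)*8)),4,(0,255,0),-1)
cv2.imwrite("pics/s7.png",c)
cv2.imwrite("pics/s7f.png",im);cv2.imwrite("pics/t7.png",cams.grab_frame("top"))
E
```

```text
time_s: 10.7
eef_pos: [0.5124, 0.0587, 0.1333]
tool_rot: [-3.128, 0.176, -0.179]
contact_force: [-0.8, -0.5, 7.4]
width: 0.0241
toolz world [ 0.114 -0.003 -0.993] tilt about tool x,y: [-0.114  0.009  0.993]
t 10.70 remain cm [-0.11  0.02 -0.03] yaw -0.007 F [-0.8 -0.5  7.4] w 0.0241 mix [ -0.9   0.2 133.3] tilt -0.9935
[-0.3 -0.2  7.5] [ -1.    0.2 133. ]
[-0.4  0.   7.3] [ -0.9   0.2 133.3]
[-1.1 -0.1  7.6] [ -0.9   0.2 133.4]
```

View pics/s7.png

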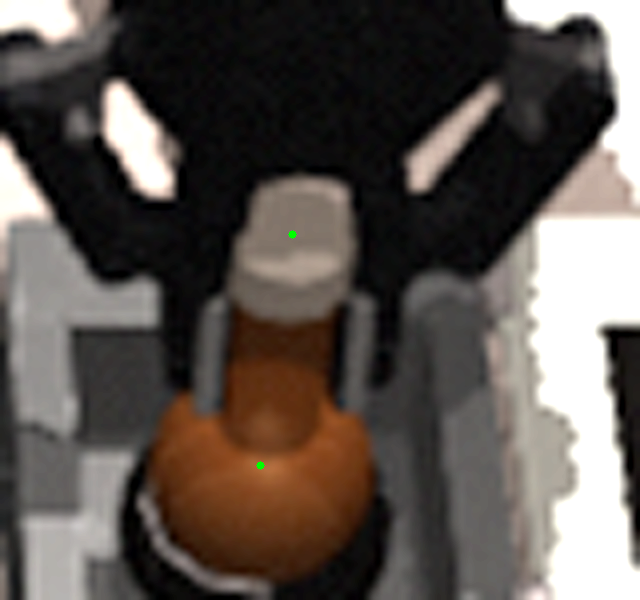

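View pics/s7f.png

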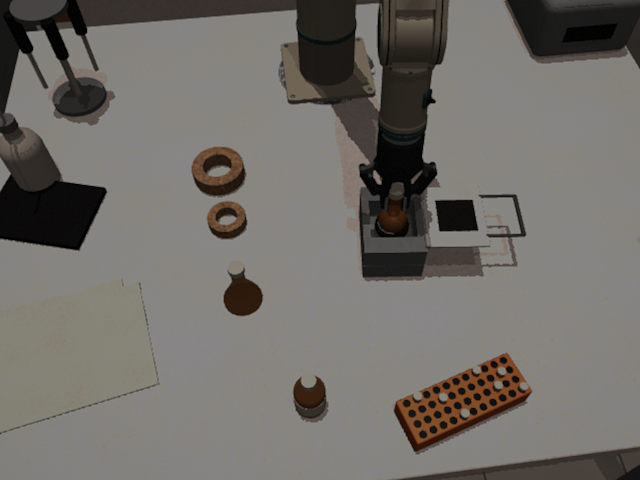

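View pics/t7.png

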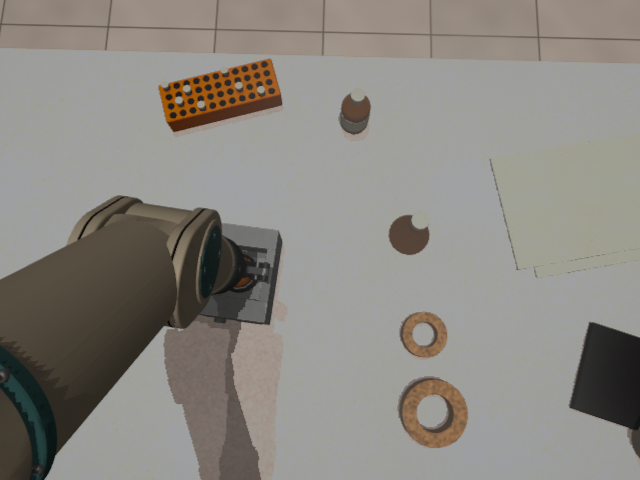

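Bulb centre is at (264,470) in the crop against an expected (260,465). The flask stands close to upright in the ring, the cover lies flat, and both bystanders are unmoved. The force is steady, so I'm handing in.

Run:
```python
from plant import order,env
import numpy as np
print(order.hand_in());s=env.sense();print(s["time_s"],np.round(s["contact_force"],1),np.round(s["eef_pos"],4),s["width"])
```

```text
the job is handed in; nothing more can be done
None
the job is handed in; nothing more can be done
```

I flipped the cover over by its bar, lifted the flask out of the small cork ring and pressed it down in the cradle. I handed in at about 11 s, still gripping the flask. The hand-in gives no verdict, and I could take no readings after it.

**Last checks before handing in:**
- **Cover:** the camera showed it lying flat beyond the hinge, inner face up.
- **Press:** the wrist force held steady at 7.5 N. That is about 9 N on the cradle, or 12.4 mm of travel by force and 13.6 mm by TCP height, against the 13.5 mm wanted.
- **Flask position:** the bulb was within about 1–2 mm of centre. A bright crescent on one side of the ring suggested it might sit slightly off, but side forces of about 1 N or less spoke against that.
- **Grip:** the fingers were at 24 mm, the neck's diameter, with 45 N commanded.
- **Bystanders:** the conical flask and the bottle looked unmoved in the pictures.

**What did not go cleanly:**
- **Tool tilt:** it drifted to about 0.11 rad during the job, and the moves could not correct it. About 0.085 rad of that was there before the grasp.
- **Flask tilt:** a rough image estimate put its lean at about 0.03–0.06 rad, within the 0.15 allowed.
- **Cover flip:** wrist force briefly reached about 23 N near upright and 20 N at the stop, well under the limit.

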